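# Load the capsule magazine at the juice bar

### The job

Load the two small capsules into the empty magazine: pull its sprung follower back by the black post until you feel the stop, slide the post sideways into the notch so that the follower stays back by itself, let go, and stand both small capsules upright in the track. Then take the post out of the notch and ease the follower forward by hand until it presses the capsules up against the outlet block, and let go. Never let it snap forward, do not force it against the stop or press hard on the capsules, and leave the large capsule, the glasses, the jar and the spoon where they are.

Things in the scene. Friction and masses are not known exactly. Their poses are not given: they have to be found in the camera images.
- magazine: Fixed white foot plate 250 x 116 mm with an open-topped steel track. Origin on the counter under the track's centre line; +x along the track, the way the follower is pulled back; +y across, to the side with the dark strip; z up. Track floor 20 mm above the counter; channel 43 mm wide; walls 4 mm thick, tops at 32 mm. White outlet block (x -135 to -90 mm, 90 mm wide, 54 mm high) closes its front.
- front_stop (a point): Point on the track's floor, on its centre line, at the outlet block's inner face, where the first capsule is to bear (magazine x = -90 mm, 20 mm above the counter). Axes as the magazine's.
- strip_mid (a point): Nominal top middle of the dark steel rail beside the track (y 38 to 46 mm, 34 mm high, 116 mm long). Behind the rail's rear end the strip has a notch 11 mm long, then an end block (40 mm high, inner face at y = 26 mm) that is the stop. The whole strip is clamped up to 12 mm forward or back of nominal; this point does not show it: feel for the stop.
- follower (a joint): Pull-back of the follower (black block, 38 mm wide, 50 long, top at 54), m: its face is at magazine x = -90 mm + this. A spring pulls it shut: 4.5 N at 0, 8 N at 0.11. The stop is met between 0.097 and 0.121; parked in the notch it rests 3 mm forward of the stop. 0 = empty and shut; with both small capsules pressed up it reads 0.080.
- catch: Catch that slides across the follower, y = 0 (out of the notch) to 12 mm (in it), with 1.5 mm of play below 0, in the magazine's frame, with 1 N of drag. Origin at counter level under the centre of its black post, 25 mm behind the follower's face; axes as the magazine's. Post: 14 mm along x, 18 along y, from 60 to 96 mm above the counter, on a 34 mm square steel plate. Pinch it from above.
- dog (a point): Lower end of the catch's dog, an 8 x 8 mm steel finger 32 mm to +y of the post, 20 mm above the counter, on an arm over the wall. It runs inside the rail with 2 mm to spare and can go to +y only in the notch; let forward there, it bears on the rail's end and holds. To free it, pull back 1 to 2 mm, slide to y = 0. Stop: 20 N per mm; rail end: 8 N per mm; over 25 N is forcing it.
- capsule_a: Small capsule: white plastic cylinder with a foil top, diameter 40 mm, height 34 mm, 20 to 45 g, upright on the counter. Origin at the centre of its underside, z up. Its bottom edge is chamfered 2 mm.
- capsule_b: The other small capsule, the same as the first.
- big_capsule: Large capsule of the same make, diameter 56 mm, height 34 mm: does not fit the track; leave it. Origin at the centre of its underside.
- glass_1: Empty drinking glass, 60 mm across, 140 mm high; leave it. Origin under its centre.
- glass_2: The same kind of glass; leave it. Origin under its centre.
- jar: Closed amber jar, 70 mm across, 90 mm high; leave it. Origin under its centre.
- spoon: Steel spoon lying on the counter; leave it. Origin near its middle, on the counter.
Not all that is in view belongs to the job. What is shaped like the capsule_a but brown is not meant. Leave any blue look-alike of the capsule_b alone.

How it is judged:
By the outcome, as a careful person would: the job done as asked, in the order asked, and still so for the second after the job is handed in, with the robot touching nothing.
It also fails if it takes over 72 s, if anything falls off the work surface, if the arm or the gripper's body presses on something with over 40 N, if the wrist force passes 120 N, or if a joint passes its speed limit or range.

### The arm

A 7-joint arm with a two-finger parallel gripper is mounted at the origin on the work surface. World frame = base frame: x ahead of the robot, y to its left, z up, the work surface at z = 0. Lengths are in m, angles in rad, forces in N, time in s.
With the tool pointing down it reaches from about 0.4 to 0.85 m from the base axis. Payload 10.4 kg.
Tool frame: the origin (TCP) lies midway between the tips of the shut fingers; the grasp point (between the pads) lies 19 mm behind it; y points along the fingers, x is the direction in which the jaws open and shut, and the axes are right-handed (so a half turn about y gives the same grasp; the last joint's range is limited). The gripper opens to 87 mm and grips with 3 to 60 N. Pads are 19 mm wide; open, the fingers measure 117 mm over their backs; the gripper's body (75 mm by 190 mm) begins 51 mm behind the grasp point.
Start: joints at [-0.023, 0.332, -0.065, 1.46, 0.022, 1.35, -0.088], TCP at [0.625, 0, 0.223] pointing down, gripper open.
Joint ranges: [-2.6, 2.6], [-0.5, 2.12], [-1.47, 1.34], [0.16, 2.42], [-1.27, 4.41], [0.06, 2.06], [-2.6, 2.6]. Speed limits (rad/s): [2.22, 2.22, 2.79, 2.79, 3.14, 3.14, 3.14].

### API

Orientations are given as a unit quaternion [x, y, z, w].
In Python, from bench import r gives the robot as it stands. The module is installed in compiled form; this text tells all that it offers.
- The arm moves only by the tool arm_command, never from a script. Its argument "deltas" is one flat list of numbers, 6 for each row, row after row: the shift along the tool's x, y, z in m, then the turn, a rotation vector about the tool's x, y, z in degrees. In form: [tx, ty, tz, ax, ay, az, tx, ty, tz, ax, ay, az, ...]. A call has 1 to 8 rows; each row is the pose to reach, as a shift and turn from the pose commanded when the call began, along the tool's axes at that moment; what a row does not reach only later rows make up. A row lasts 1/8 s, in which the tool goes at most 62.5 mm and 10.7 degrees, less where a joint would pass 70% of its speed; a pose out of reach is approached as far as the arm can. A call with a gripper value outside its range is refused whole. "hand" is the opening, from 0 (shut) to 1 (fully open), set as the call begins (left out, the last holds). The fingers move at their own pace and stop on an object; "grip_force" is the grip in N (left out, the last holds). Time passes only in rows, so rows that repeat a pose let the fingers close. It gives the time, the measured TCP pose, the force and the opening at its end, in the units of the state.
- r.read_state(): the state, without advancing time (a new reading comes with each control period).
- r.camera(name): name is "scene" or "side" or "wrist"; returns a dict with "image" (400x640x3 uint8, red, green, blue), "intrinsics" (3x3 intrinsics, pixels), "world_from_camera" (4x4, takes a point from camera to world coordinates); the wrist camera has in their place "hand_eye" (4x4, takes a point from camera to tool coordinates, whose origin is the TCP and whose axes are the tool frame's). Camera axes: x right, y down, z forward; pixel columns grow to the right and rows downward; lengths in m; the calibration is good to about 2 mm. A picture is of the moment at which its call begins: read the wrist's pose just before it. There is no depth.
- r.close_job(): hands the job in, once; it reports no verdict.
Trained networks look in a picture, given as the dict that the camera call returned (one of the last four; its "shot" number tells which), for a name from the list of things; names that differ only in an ending like _2 or _b are one class to them, and where a whole thing is asked for, a point or a joint stands for the part that bears it (a point fixed in the world has none). Each returns a list of dicts, best first, with "conf" (0 to 1); they miss things now and then, are a little off and sometimes report something else, mostly with a low value. They report only what shows in the picture. A call takes as long as a camera call. They do not tell look-alikes from the thing itself.
- r.boxes_of(picture, query): "centre" ([row, column] in pixels, amid what is visible of it).
- r.regions_of(picture, query): "region" (400x640 bool, what is visible of it) and "centre" ([row, column] in pixels, amid what is visible of it).
The state is a dict: "time": time; "joint_positions": joint angles; "joint_vel": joint speeds; "joint_torque": joint torques, N m; "ee_pos": TCP position; "eef_rot": TCP orientation; "ft_force": force on the tool from outside, world axes, zero at the start; "torque": the same for the moment, N m; "width": finger opening in m.
Only numpy, scipy, OpenCV 4.12 (cv2) and the standard library are available. Lean on these libraries where they do the work, as an engineer would, in place of code of your own. Each camera call takes 0.05 s, during which the arm holds its last target.

## Working session

There is one attempt and no reset: what is moved stays moved. The work goes in short steps, Python scripts to look and compute and a tool call to move; the robot and the scene stay as the last step left them, time stands still between calls to the robot, and variables do not carry over. Pictures are saved under pics/ and viewed, and the job is handed in when it is done.

Besides the shell and the picture viewer there is one more tool, called after "Call:" as name(argument=value, ...) on one line, values as JSON. arm_command: Moves the arm, as the interface text tells. Its arguments: {"type":"object","properties":{"deltas":{"type":"array","items":{"type":"number"}},"hand":{"type":"number"},"grip_force":{"type":"number"}},"required":["deltas"]}

```bash
mkdir -p pics; cat > h.py <<'E'
from bench import r
import numpy as np, cv2
from scipy.spatial.transform import Rotation as R
def save(p,n): cv2.imwrite('pics/'+n+'.png',p['image'][:,:,::-1])
def wfc(p,s=None):
    if 'world_from_camera' in p: return np.array(p['world_from_camera'])
    T=np.eye(4);T[:3,:3]=R.from_quat(s['eef_rot']).as_matrix();T[:3,3]=s['ee_pos']
    return T@np.array(p['hand_eye'])
def ray(p,uv,z,s=None):
    T=wfc(p,s);K=np.array(p['intrinsics'])
    d=T[:3,:3]@np.linalg.solve(K,[uv[0],uv[1],1]);o=T[:3,3]
    return o+d*(z-o[2])/d[2]
def proj(p,X,s=None):
    T=np.linalg.inv(wfc(p,s));c=T[:3,:3]@np.array(X)+T[:3,3];q=np.array(p['intrinsics'])@c
    return q[:2]/q[2]
E
python3 - <<'E'
from h import *
s=r.read_state();print({k:np.round(v,3) for k,v in s.items()})
for n in ['scene','side','wrist']:
    p=r.camera(n);save(p,n+'0')
    print(n,np.round(p['intrinsics'],1).tolist(),np.round(wfc(p,s),3).tolist())
    for q in ['magazine','capsule_a','big_capsule','catch','follower','dog']:
        for d in r.boxes_of(p,q): 
            print(q,np.round(d['centre']),round(d['conf'],2))
E
```

```text
{'time': np.float64(0.0), 'joint_positions': array([-0.023,  0.333, -0.065,  1.461,  0.022,  1.35 , -0.089]), 'joint_vel': array([ 0.001, -0.001, -0.001, -0.001,  0.001,  0.001, -0.   ]), 'joint_torque': array([-0.0000e+00, -6.2325e+01,  2.4000e-02, -3.8989e+01, -6.1000e-02,
        4.0000e-02,  0.0000e+00]), 'ee_pos': array([0.625, 0.   , 0.222]), 'eef_rot': array([ 0.707, -0.001, -0.001, -0.707]), 'ft_force': array([-0.387, -0.123, -0.76 ]), 'torque': array([ 0.038, -0.014, -0.041]), 'width': np.float64(0.087)}
scene [[504.5, 0.0, 324.5], [0.0, 504.5, 198.6], [0.0, 0.0, 1.0]] [[-0.406, 0.765, -0.501, 1.186], [0.914, 0.341, -0.221, 0.146], [0.002, -0.547, -0.837, 1.004], [0.0, 0.0, 0.0, 1.0]]
magazine [204. 433.] 0.83
capsule_a [175. 234.] 0.87
capsule_a [136. 287.] 0.78
capsule_a [183. 267.] 0.63
capsule_a [197. 292.] 0.61
capsule_a [121. 264.] 0.53
big_capsule [165. 313.] 0.55
big_capsule [203. 434.] 0.55
catch [194. 454.] 0.7
catch [305. 399.] 0.49
follower [197. 451.] 0.76
side [[392.3, 0.0, 317.3], [0.0, 392.3, 200.1], [0.0, 0.0, 1.0]] [[0.975, -0.176, 0.136, 0.485], [-0.222, -0.73, 0.647, -0.66], [-0.014, -0.661, -0.751, 0.761], [0.0, 0.0, 0.0, 1.0]]
magazine [175. 264.] 0.76
capsule_a [252. 334.] 0.82
capsule_a [283. 337.] 0.76
capsule_a [309. 270.] 0.76
capsule_a [320. 352.] 0.74
capsule_a [348. 269.] 0.72
capsule_a [150. 256.] 0.59
big_capsule [264. 286.] 0.89
big_capsule [175. 261.] 0.19
catch [149. 257.] 0.79
follower [156. 258.] 0.88
dog [176. 264.] 0.73
dog [152. 258.] 0.59
wrist [[285.0, 0.0, 323.7], [0.0, 285.0, 198.4], [0.0, 0.0, 1.0]] [[1.0, 0.001, -0.002, 0.626], [0.0, -0.969, -0.247, 0.067], [-0.002, 0.247, -0.969, 0.384], [0.0, 0.0, 0.0, 1.0]]
magazine [ 91. 227.] 0.67
capsule_a [288. 320.] 0.83
capsule_a [139. 408.] 0.36
big_capsule [294. 250.] 0.68
catch [ 31. 196.] 0.88
catch [ 91. 226.] 0.18
follower [ 34. 201.] 0.96
follower [140. 406.] 0.57
dog [ 27. 193.] 0.93
dog [295. 248.] 0.2
```

View pics/scene0.png

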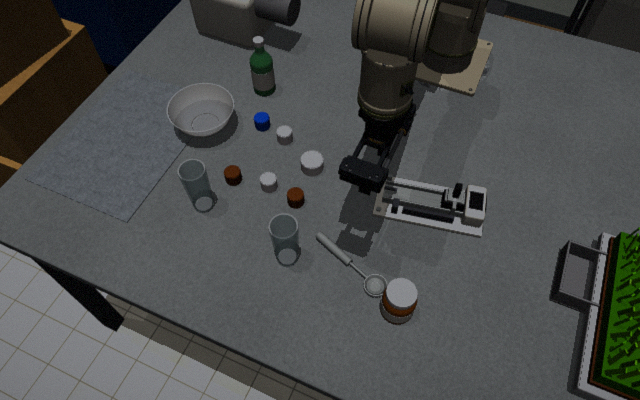

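View pics/side0.png

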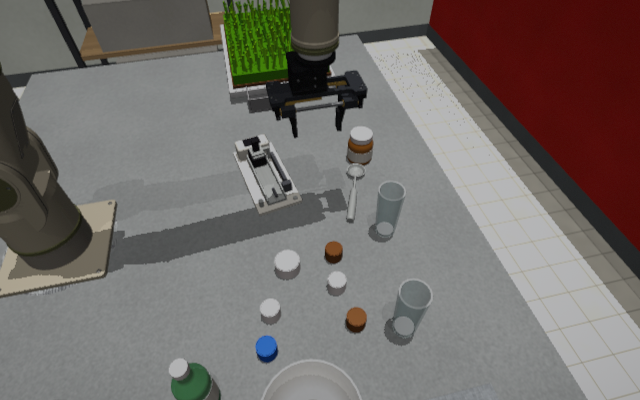

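View pics/wrist0.png

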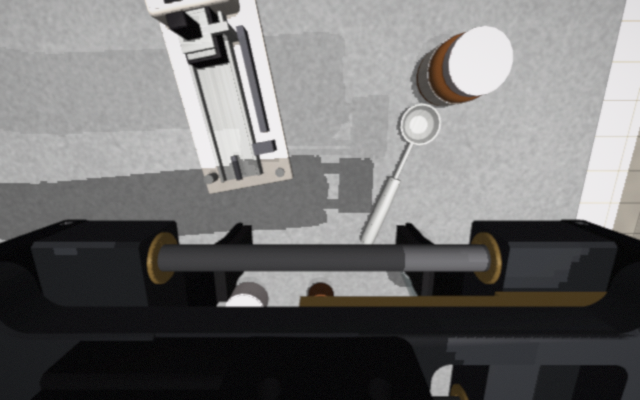

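```bash
python3 - <<'E'
from h import *
s=r.read_state()
for n in ['scene','side']:
    p=r.camera(n)
    for q in ['capsule_a','big_capsule','glass_1','jar','spoon','follower']:
        for d in r.regions_of(p,q):
            m=d['region'];c=d['centre'];ys,xs=np.nonzero(m)
            col=p['image'][m].mean(0).astype(int)
            print(n,q,np.round(c),round(d['conf'],2),m.sum(),col,np.round(ray(p,(xs.mean(),ys.mean()),.02),3))
    im=p['image'][:,:,::-1]
    c=im[160:250,360:500] if n=='scene' else im[125:220,220:310]
    f=5 if n=='scene' else 6
    cv2.imwrite('pics/%s_mag.png'%n,cv2.resize(c,None,fx=f,fy=f,interpolation=cv2.INTER_CUBIC))
    c=im[110:215,215:330] if n=='scene' else im[235:365,240:370]
    cv2.imwrite('pics/%s_caps.png'%n,cv2.resize(c,None,fx=4,fy=4,interpolation=cv2.INTER_CUBIC))
E
```

```text
scene capsule_a [136. 286.] 0.81 286 [93 92 95] [ 0.463 -0.284  0.02 ]
scene capsule_a [181. 268.] 0.8 292 [100 100 103] [ 0.608 -0.255  0.02 ]
scene capsule_a [175. 232.] 0.74 314 [49 26 13] [ 0.625 -0.344  0.02 ]
scene capsule_a [197. 294.] 0.68 312 [51 26 11] [ 0.622 -0.178  0.02 ]
scene capsule_a [120. 262.] 0.57 289 [14 35 90] [ 0.443 -0.361  0.02 ]
scene big_capsule [161. 313.] 0.69 487 [104 104 107] [ 0.515 -0.183  0.02 ]
scene glass_1 [184. 195.] 0.94 1321 [59 65 66] [ 0.686 -0.407  0.02 ]
scene glass_1 [240. 285.] 0.58 1294 [62 68 69] [ 0.73  -0.152  0.02 ]
scene jar [303. 401.] 0.9 1341 [93 89 86] [0.765 0.128 0.02 ]
scene jar [238. 284.] 0.16 1235 [62 68 69] [ 0.729 -0.153  0.02 ]
scene spoon [272. 364.] 0.91 811 [93 96 96] [0.731 0.017 0.02 ]
scene follower [198. 454.] 0.75 561 [46 48 48] [0.475 0.162 0.02 ]
side capsule_a [310. 270.] 0.97 385 [152 151 151] [ 0.462 -0.29   0.02 ]
side capsule_a [282. 337.] 0.82 384 [146 145 146] [ 0.607 -0.261  0.02 ]
side capsule_a [349. 270.] 0.8 495 [ 42  85 149] [ 0.443 -0.365  0.02 ]
side capsule_a [319. 353.] 0.76 446 [102  67  40] [ 0.624 -0.347  0.02 ]
side capsule_a [252. 335.] 0.62 336 [89 55 30] [ 0.62  -0.183  0.02 ]
side big_capsule [264. 286.] 0.67 639 [150 150 150] [ 0.513 -0.19   0.02 ]
side big_capsule [208. 390.] 0.49 1280 [104 110 110] [ 0.785 -0.086  0.02 ]
side big_capsule [173. 263.] 0.42 3311 [119 119 118] [0.503 0.096 0.02 ]
side glass_1 [306. 411.] 0.94 1673 [107 113 113] [ 0.739 -0.346  0.02 ]
side glass_1 [208. 389.] 0.68 1300 [104 110 110] [ 0.785 -0.087  0.02 ]
side jar [146. 363.] 0.71 874 [113 103  94] [0.784 0.15  0.02 ]
side spoon [194. 351.] 0.74 507 [133 135 133] [ 0.718 -0.009  0.02 ]
side follower [155. 257.] 0.64 424 [58 58 58] [0.496 0.185 0.02 ]
```

View pics/scene_mag.png

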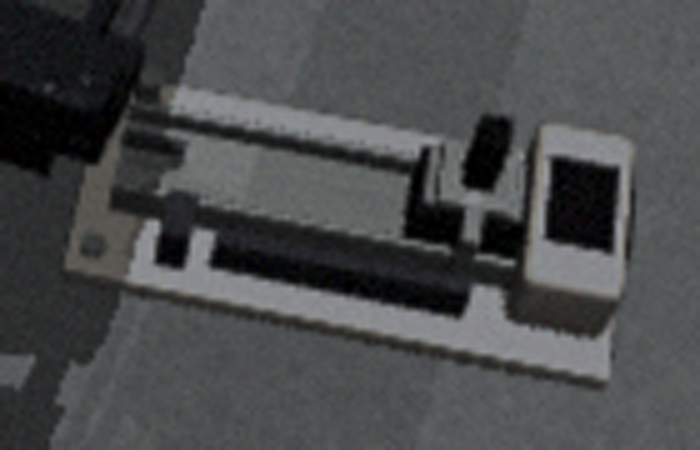

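View pics/side_mag.png

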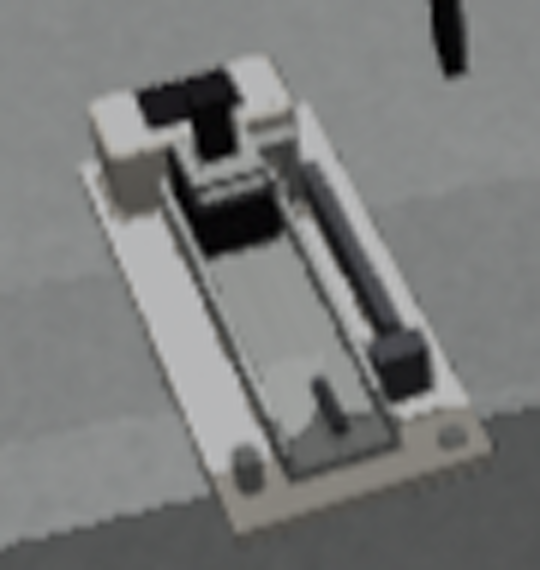

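View pics/side_caps.png

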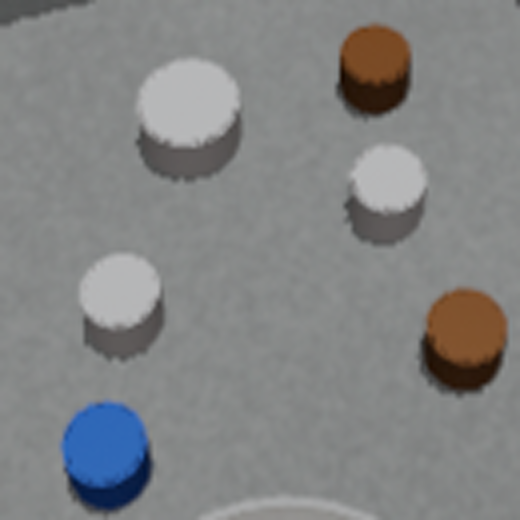

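```bash
python3 - <<'E'
from h import *
p=r.camera('side');S=lambda a,b:(220+a/6,125+b/6)
nl,nr,fl=[ray(p,S(*q),.004) for q in [(237,532),(492,455),(80,172)]]
print(nl,nr,fl,np.linalg.norm(nl-nr),np.linalg.norm(nl-fl))
d=nl-fl;print('x dir deg',np.degrees(np.arctan2(d[1],d[0])))
for n,q,z in [('post top?',(215,110),.096),('blk top nl',(108,152),.054),('blk top fl',(92,103),.054),('blk fr',(262,57),.054),('blk nr',(300,105),.054),('wall nl',(287,478),.032),('wall nr',(395,445),.032),('endblk',(405,345),.04)]:
    print(n,ray(p,S(*q),z))
p=r.camera('scene');S=lambda a,b:(360+a/5,160+b/5)
for n,q,z in [('plate br',(607,380),.0),('plate bl',(67,270),.0),('post top',(494,120),.096),('b1',(540,127),.054),('b2',(634,140),.054),('b3',(617,300),.054),('b4',(525,285),.054)]:
    print(n,ray(p,S(*q),z))
E
```

```text
[ 0.47143513 -0.01848513  0.004     ] [ 0.58328703 -0.0014957   0.004     ] [0.42628598 0.22224959 0.004     ] 0.11313481380854733 0.24493193339946412
x dir deg -79.37772565702551
post top? [0.49373491 0.14130642 0.096     ]
blk top nl [0.44362566 0.17450508 0.054     ]
blk top fl [0.4395241 0.2104499 0.054    ]
blk fr [0.52048361 0.22472176 0.054     ]
blk nr [0.53291167 0.18609891 0.054     ]
wall nl [ 0.49550984 -0.01849824  0.032     ]
wall nr [ 0.54163483 -0.01105676  0.032     ]
endblk [0.55482682 0.03690538 0.04      ]
plate br [0.53323219 0.24733924 0.        ]
plate bl [0.5783224  0.00258631 0.        ]
post top [0.48811633 0.15977346 0.096     ]
b1 [0.45104392 0.18074907 0.054     ]
b2 [0.44060543 0.22186483 0.054     ]
b3 [0.52730653 0.23586708 0.054     ]
b4 [0.5362409  0.19699146 0.054     ]
```

Call:
arm_command(deltas=[-0.024,0.003,0.015,0,9.9,0,-0.048,0.005,0.03,0,19.8,0,-0.072,0.008,0.045,0,29.8,0,-0.096,0.01,0.06,0,39.7,0,-0.12,0.013,0.075,0,49.6,0,-0.144,0.015,0.09,0,59.6,0,-0.168,0.018,0.105,0,69.5,0,-0.193,0.02,0.12,0,79.4,0])

```text
time: 2.85
ee_pos: [0.4312, 0.1205, 0.2026]
eef_rot: [-0.543, 0.453, -0.453, 0.543]
ft_force: [0.7, 0.6, 0.4]
width: 0.0873
```

```bash
cat > look.py <<'E'
import sys
from h import *
n=sys.argv[1]
s=r.read_state();p=r.camera('wrist');save(p,n)
np.savez('pics/'+n,T=wfc(p,s),K=p['intrinsics'])
print(s['time'],np.round(s['ee_pos'],4),np.round(R.from_quat(s['eef_rot']).as_matrix(),3).tolist(),np.round(s['ft_force'],2),s['width'])
E
python3 look.py w1
```

```text
2.85 [0.4312 0.1205 0.2026] [[0.178, 0.0, 0.984], [-0.984, 0.0, 0.178], [-0.0, -1.0, 0.0]] [0.69 0.59 0.41] 0.08732018545604393
```

View pics/w1.png

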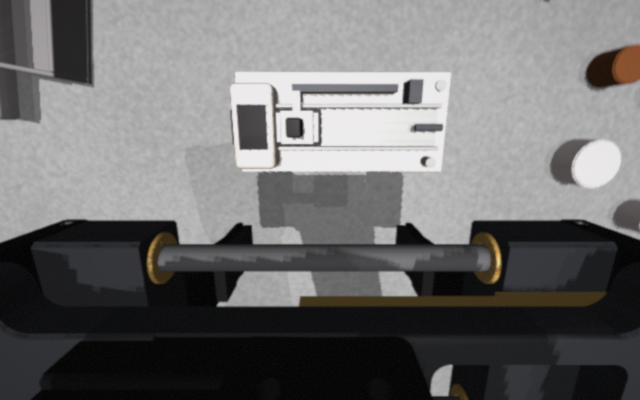

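```bash
python3 - <<'E'
import cv2
im=cv2.imread('pics/w1.png')[60:180,220:460]
im=cv2.convertScaleAbs(im,alpha=0.8)
cv2.imwrite('pics/w1c.png',cv2.resize(im,(768,384),interpolation=cv2.INTER_CUBIC))
E
```

```text
(no output)
```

View pics/w1c.png

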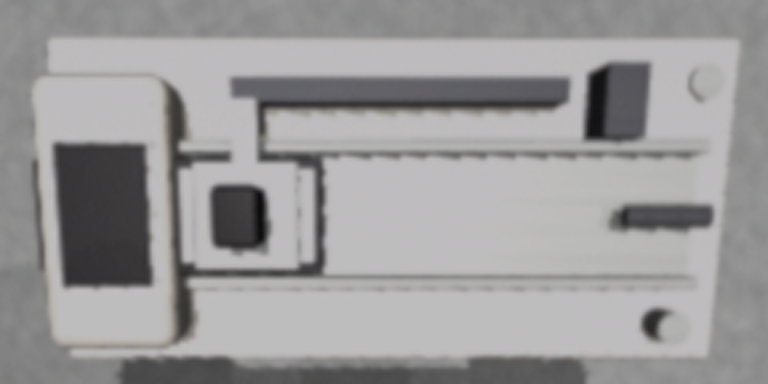

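```bash
cat > fit.py <<'E'
from h import *
from scipy.optimize import least_squares
d=np.load('pics/w1.npz');T=np.linalg.inv(d['T']);K=d['K']
pts=[((36,76),(-135,45,54)),((168,76),(-90,45,54)),((181,344),(-90,-45,54)),((50,346),(-135,-45,54)),
((738,40),(115,58,6)),((707,355),(115,-58,6)),((48,40),(-135,58,6)),
((236,216),(-65,0,96)),((400,78),(None,46,34)),((400,104),(None,38,34)),((500,141),(None,25.5,32)),((450,287),(None,-25.5,32))]
def pr(t,X):
    c,s=np.cos(t[2]),np.sin(t[2]);w=np.array([t[0]+c*X[0]-s*X[1],t[1]+s*X[0]+c*X[1],X[2]])
    q=K@(T[:3,:3]@w+T[:3,3]);return q[:2]/q[2]
def res(t,each=False):
    o=[]
    for uv,X in pts:
        u=np.array([220+uv[0]/3.2,60+uv[1]/3.2])
        if X[0] is None:
            a=pr(t,np.array([0,X[1],X[2]])/1e3);b=pr(t,np.array([.05,X[1]/1e3,X[2]/1e3]))
            n=np.array([-(b-a)[1],(b-a)[0]]);n/=np.linalg.norm(n);o.append([n@(u-a),0])
        else:o.append(u-pr(t,np.array(X)/1e3))
    return np.array(o) if each else np.ravel(o)
f=least_squares(res,[.506,.103,-1.386],loss='soft_l1',x_scale=[.01,.01,.01])
t=f.x;print(t[:2],np.degrees(t[2]));print(np.round(res(t,True),1).tolist())
np.save('mag.npy',t)
for nm,uv,y,z in [('rail front',(232,80),46,.034),('rail rear',(570,80),46,.034),('endblk top front',(605,64),0,.04),('endblk rear',(649,64),0,.04),('endblk inner rear',(645,138),0,.04),('post',(237,216),0,.096),('face rear of foll',(322,215),0,.054)]:
    Ti=d['T'];dr=Ti[:3,:3]@np.linalg.solve(K,[220+uv[0]/3.2,60+uv[1]/3.2,1]);w=Ti[:3,3]+dr*(z-Ti[2,3])/dr[2]
    c,s=np.cos(t[2]),np.sin(t[2]);e=w[:2]-t[:2];print(nm,np.round([1e3*(c*e[0]+s*e[1]),1e3*(-s*e[0]+c*e[1])],1))
E
python3 fit.py
```

```text
[0.50341475 0.09588248] -78.99724820440906
[[3.8, 0.8], [1.0, 1.4], [0.3, -2.6], [0.3, -2.4], [-2.9, -1.6], [-3.4, -1.6], [-4.8, -4.5], [0.2, -0.3], [1.3, 0.0], [1.6, 0.0], [1.4, 0.0], [0.3, 0.0]]
rail front [-70.8  44.8]
rail rear [44.  43.4]
endblk top front [53.9 47.4]
endblk rear [68.5 47.3]
endblk inner rear [68.9 23.9]
post [-64.5   0.3]
face rear of foll [-40.7   0. ]
```

```bash
cat > fit2.py <<'E'
from h import *
from scipy.optimize import least_squares
d=np.load('pics/w1.npz');T0=d['T'];K=d['K']
pts=[((36,76),(-135,45,54)),((168,76),(-90,45,54)),((181,344),(-90,-45,54)),((50,346),(-135,-45,54)),
((738,40),('b',58,6)),((707,355),('b',-58,6)),((48,40),('a',58,6)),
((236,216),(-65,0,96)),((400,78),(None,46,34)),((400,104),(None,38,34)),((500,141),(None,25.5,32)),((450,287),(None,-25.5,32)),((322,270),(-40,-19,54)),((322,160),(-40,19,54))]
def pr(t,X):
    T0_=T0.copy();T0_[2,3]+=t[3];T0_[:3,:3]=T0[:3,:3]@R.from_rotvec([t[4],t[5],0]).as_matrix();T=np.linalg.inv(T0_)
    X=list(X)
    if X[0]=='a':X[0]=t[6]*1e3
    if X[0]=='b':X[0]=t[6]*1e3+250
    X=np.array(X,float)/1e3
    c,s=np.cos(t[2]),np.sin(t[2]);w=np.array([t[0]+c*X[0]-s*X[1],t[1]+s*X[0]+c*X[1],X[2]])
    q=K@(T[:3,:3]@w+T[:3,3]);return q[:2]/q[2]
def res(t,each=False):
    o=[]
    for uv,X in pts:
        u=np.array([220+uv[0]/3.2,60+uv[1]/3.2])
        if X[0] is None:
            a=pr(t,[0,X[1],X[2]]);b=pr(t,[50,X[1],X[2]])
            n=np.array([-(b-a)[1],(b-a)[0]]);n/=np.linalg.norm(n);o.append([n@(u-a),0])
        else:o.append(u-pr(t,X))
    o=np.array(o)
    return o if each else np.concatenate([o.ravel(),[t[3]/.002,t[4]/.006,t[5]/.006]])
f=least_squares(res,[.506,.103,-1.386,0,0,0,-.135],loss='soft_l1',x_scale=.01)
t=f.x;print(np.round(t,4),np.degrees(t[2]));print(np.round(res(t,True),1).tolist())
np.save('mag.npy',t[:3])
E
python3 fit2.py
```

```text
[ 0.5023  0.0963 -1.3828  0.0019 -0.0029 -0.0025 -0.1391] -79.22808345425763
[[2.9, 0.9], [0.4, 1.4], [0.0, -2.1], [-0.2, -1.8], [0.7, -2.1], [0.3, -1.7], [-2.1, -4.3], [0.0, -0.3], [1.1, 0.0], [1.4, 0.0], [1.2, 0.0], [0.4, 0.0], [-0.9, -0.9], [-0.5, 1.6]]
```

Call:
arm_command(deltas=[-0.01,0.02,0.025,0,0,0,-0.02,0.04,0.045,0,0,0,-0.0285,0.06,0.065,0,0,0,-0.0285,0.08,0.065,0,0,0,-0.0285,0.105,0.065,0,0,0,-0.0285,0.125,0.065,0,0,0,-0.0285,0.135,0.065,0,0,0,-0.0285,0.135,0.065,0,0,0], hand=0.5)

```text
time: 3.9
ee_pos: [0.4905, 0.1599, 0.0673]
eef_rot: [0.544, -0.452, 0.451, -0.544]
ft_force: [-0.3, -0.4, 0.3]
width: 0.0432
```

```bash
python3 look.py w2; python3 - <<'E'
from h import *
p=r.camera('side');save(p,'s2')
cv2.imwrite('pics/s2c.png',cv2.resize(p['image'][60:220,180:380,::-1],(800,640))[:600])
E
```

```text
3.9 [0.4905 0.1599 0.0673] [[0.184, -0.001, 0.983], [-0.983, -0.0, 0.184], [0.0, -1.0, -0.001]] [-0.31 -0.35  0.27] 0.04321590841508454
```

View pics/w2.png

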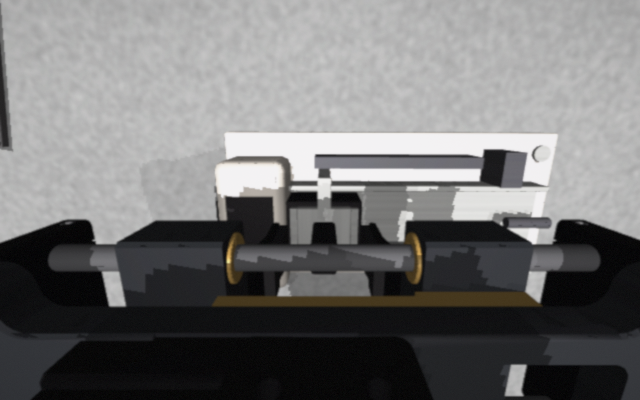

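View pics/s2c.png

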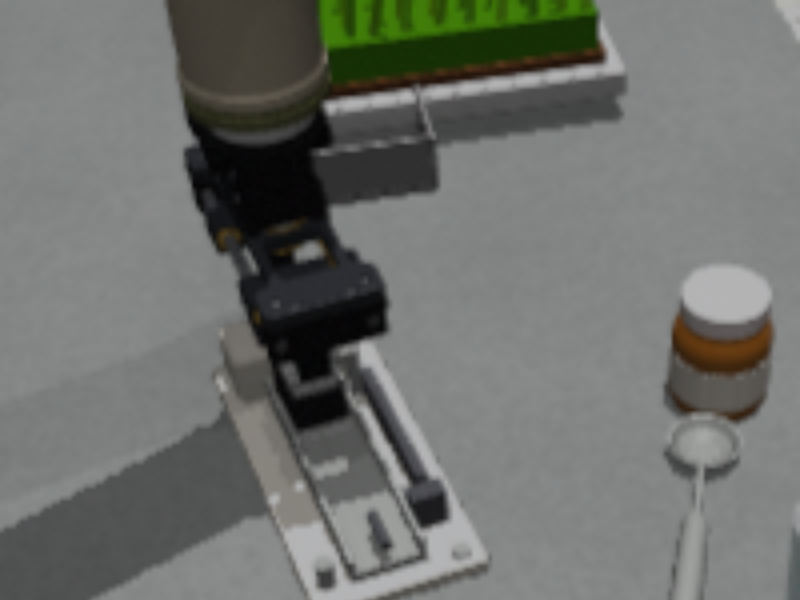

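Call:
arm_command(deltas=[0,0,0,0,0,0,0,0,0,0,0,0,0,0,0,0,0,0], hand=0, grip_force=30)

```text
time: 4.38
ee_pos: [0.4908, 0.1601, 0.0678]
eef_rot: [-0.544, 0.452, -0.452, 0.544]
ft_force: [0.2, -0.0, -0.9]
width: 0.0212
```

Call:
arm_command(deltas=[0,0,0,0,0,0,0,0,0,0,0,0,0.002,0,0,0,0,0])

```text
time: 4.75
ee_pos: [0.4909, 0.1591, 0.0676]
eef_rot: [-0.544, 0.452, -0.451, 0.545]
ft_force: [-1.5, 5.5, -0.3]
width: 0.014
```

Call:
arm_command(deltas=[0.005,0,0,0,0,0,0.013,0,0,0,0,0,0.023,0,0,0,0,0,0.033,0,0,0,0,0,0.043,0,0,0,0,0,0.053,0,0,0,0,0,0.058,0,0,0,0,0,0.058,0,0,0,0,0])

```text
time: 5.75
ee_pos: [0.5015, 0.1019, 0.0677]
eef_rot: [-0.544, 0.452, -0.451, 0.545]
ft_force: [-1.4, 5.1, 1.3]
width: 0.0137
```

Call:
arm_command(deltas=[0.006,0,0,0,0,0,0.014,0,0,0,0,0,0.022,0,0,0,0,0,0.029,0,0,0,0,0,0.034,0,0,0,0,0,0.034,0,0,0,0,0])

```text
time: 6.5
ee_pos: [0.5077, 0.0689, 0.0677]
eef_rot: [-0.544, 0.452, -0.451, 0.545]
ft_force: [-1.2, 6.8, 2.0]
width: 0.0138
```

```bash
python3 look.py w3
```

```text
6.5 [0.5077 0.0689 0.0677] [[0.185, -0.0, 0.983], [-0.983, 0.002, 0.185], [-0.002, -1.0, 0.0]] [-1.19  6.75  1.96] 0.013829932501400435
```

View pics/w3.png

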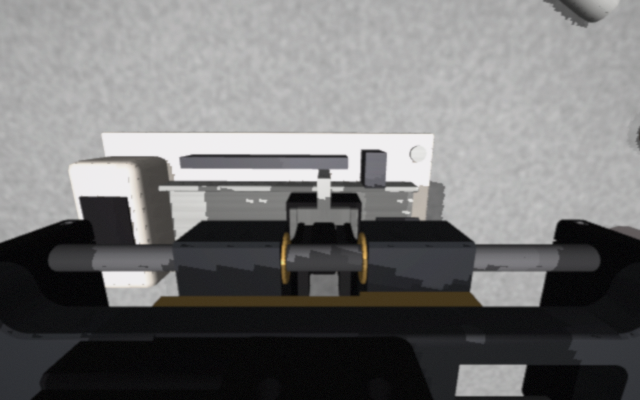

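Call:
arm_command(deltas=[0.003,0,0,0,0,0,0.006,0,0,0,0,0,0.009,0,0,0,0,0,0.012,0,0,0,0,0,0.014,0,0,0,0,0,0.014,0,0,0,0,0])

```text
time: 7.3
ee_pos: [0.5102, 0.0556, 0.0676]
eef_rot: [-0.544, 0.452, -0.451, 0.545]
ft_force: [-2.3, 7.7, 1.6]
width: 0.0138
```

Call:
arm_command(deltas=[0.001,0,0,0,0,0,0.002,0,0,0,0,0,0.002,0,0,0,0,0])

```text
time: 7.68
ee_pos: [0.5105, 0.0537, 0.0676]
eef_rot: [-0.544, 0.452, -0.451, 0.545]
ft_force: [-1.5, 7.6, 1.8]
width: 0.0134
```

Now 1 mm steps, watching the force.

Call:
arm_command(deltas=[0.0005,0,0,0,0,0,0.001,0,0,0,0,0])

```text
time: 7.92
ee_pos: [0.5107, 0.0529, 0.0676]
eef_rot: [-0.544, 0.452, -0.451, 0.545]
ft_force: [-2.4, 8.6, 2.6]
width: 0.0134
```

Call:
arm_command(deltas=[0.0005,0,0,0,0,0,0.001,0,0,0,0,0])

```text
time: 8.18
ee_pos: [0.5109, 0.0519, 0.0676]
eef_rot: [-0.544, 0.452, -0.451, 0.545]
ft_force: [-2.2, 8.1, 2.5]
width: 0.0139
```

Call:
arm_command(deltas=[0.0005,0,0,0,0,0,0.0005,0,0,0,0,0])

```text
time: 8.43
ee_pos: [0.511, 0.0514, 0.0676]
eef_rot: [-0.544, 0.452, -0.451, 0.545]
ft_force: [-2.5, 8.4, 1.6]
width: 0.0136
```

Call:
arm_command(deltas=[0.0005,0,0,0,0,0,0.001,0,0,0,0,0])

```text
time: 8.68
ee_pos: [0.5112, 0.0505, 0.0676]
eef_rot: [-0.544, 0.452, -0.451, 0.545]
ft_force: [-3.3, 7.1, 1.7]
width: 0.0138
```

Call:
arm_command(deltas=[0.0004,0,0,0,0,0,0.0007,0,0,0,0,0])

```text
time: 8.93
ee_pos: [0.5113, 0.0498, 0.0676]
eef_rot: [-0.544, 0.452, -0.451, 0.545]
ft_force: [-2.6, 7.8, 3.1]
width: 0.0134
```

Call:
arm_command(deltas=[0.0004,0,0,0,0,0,0.0007,0,0,0,0,0])

```text
time: 9.18
ee_pos: [0.5114, 0.0491, 0.0676]
eef_rot: [-0.544, 0.452, -0.451, 0.545]
ft_force: [-1.7, 7.9, 2.3]
width: 0.0138
```

Call:
arm_command(deltas=[0.0003,0,0,0,0,0,0.0006,0,0,0,0,0])

```text
time: 9.43
ee_pos: [0.5115, 0.0486, 0.0676]
eef_rot: [-0.544, 0.452, -0.451, 0.545]
ft_force: [-3.0, 7.3, 2.3]
width: 0.0137
```

Call:
arm_command(deltas=[0.0003,0,0,0,0,0,0.0006,0,0,0,0,0])

```text
time: 9.68
ee_pos: [0.5116, 0.0479, 0.0676]
eef_rot: [-0.544, 0.452, -0.451, 0.545]
ft_force: [-3.4, 7.7, 2.1]
width: 0.0138
```

Call:
arm_command(deltas=[0.0003,0,0,0,0,0,0.0006,0,0,0,0,0])

```text
time: 9.93
ee_pos: [0.5118, 0.0474, 0.0676]
eef_rot: [-0.544, 0.452, -0.451, 0.545]
ft_force: [-1.4, 7.1, 2.1]
width: 0.0137
```

```bash
python3 look.py w4; python3 -c "
import cv2
im=cv2.imread('pics/w4.png')[120:240,240:440];cv2.imwrite('pics/w4c.png',cv2.resize(im,(800,480),interpolation=cv2.INTER_CUBIC))"
```

```text
9.925 [0.5118 0.0474 0.0676] [[0.185, -0.0, 0.983], [-0.983, 0.002, 0.185], [-0.002, -1.0, -0.0]] [-1.44  7.1   2.08] 0.013673100363601103
```

View pics/w4c.png

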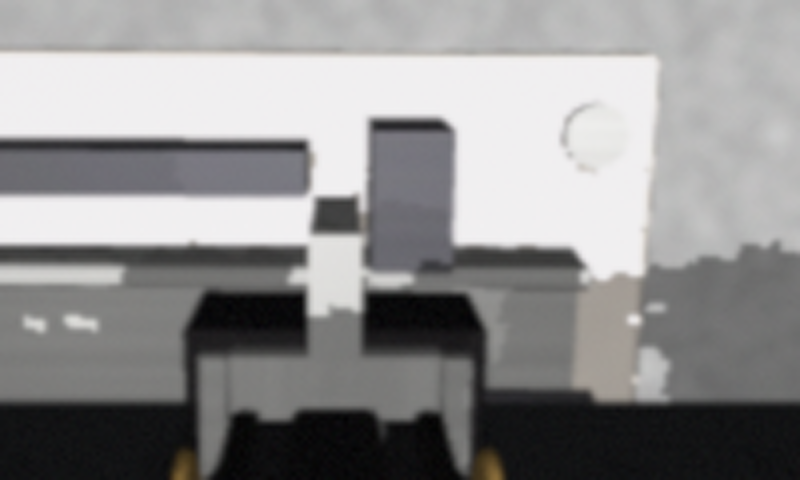

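Call:
arm_command(deltas=[0.0003,0,0,0,0,0,0.0006,0,0,0,0,0])

```text
time: 10.22
ee_pos: [0.5119, 0.0467, 0.0676]
eef_rot: [-0.544, 0.452, -0.451, 0.545]
ft_force: [-2.4, 7.4, 1.7]
width: 0.0138
```

Call:
arm_command(deltas=[0.0003,0,0,0,0,0,0.0006,0,0,0,0,0])

```text
time: 10.48
ee_pos: [0.512, 0.0462, 0.0677]
eef_rot: [-0.544, 0.452, -0.451, 0.545]
ft_force: [-2.8, 8.5, 1.8]
width: 0.0135
```

Call:
arm_command(deltas=[0.0003,0,0,0,0,0,0.0005,0,0,0,0,0])

```text
time: 10.72
ee_pos: [0.5121, 0.0457, 0.0676]
eef_rot: [-0.544, 0.452, -0.451, 0.545]
ft_force: [-1.8, 8.4, 1.9]
width: 0.0139
```

Call:
arm_command(deltas=[0.0003,0,0,0,0,0,0.0005,0,0,0,0,0])

```text
time: 10.98
ee_pos: [0.5121, 0.0456, 0.0677]
eef_rot: [-0.544, 0.452, -0.45, 0.545]
ft_force: [-2.0, 9.6, 2.1]
width: 0.0138
```

Call:
arm_command(deltas=[0.0003,0,0,0,0,0,0.0005,0,0,0,0,0])

```text
time: 11.22
ee_pos: [0.5121, 0.0455, 0.0676]
eef_rot: [-0.544, 0.452, -0.45, 0.545]
ft_force: [-3.0, 11.0, 2.0]
width: 0.0135
```

Call:
arm_command(deltas=[-0.0015,0,0,0,0,0,-0.002,0,0,0,0,0,-0.002,0,0.003,0,0,0,-0.002,0,0.006,0,0,0,-0.002,0,0.009,0,0,0,-0.002,0,0.0115,0,0,0,-0.002,0,0.0115,0,0,0])

```text
time: 12.1
ee_pos: [0.5234, 0.0488, 0.0677]
eef_rot: [-0.544, 0.452, -0.451, 0.545]
ft_force: [-2.1, 8.2, 1.8]
width: 0.0138
```

```bash
python3 look.py w5; python3 -c "
import cv2
im=cv2.imread('pics/w5.png')[120:240,240:440];cv2.imwrite('pics/w5c.png',cv2.resize(im,(800,480),interpolation=cv2.INTER_CUBIC))"
```

```text
12.1 [0.5234 0.0488 0.0677] [[0.186, -0.0, 0.983], [-0.983, 0.002, 0.186], [-0.002, -1.0, 0.0]] [-2.12  8.17  1.8 ] 0.01382453995572567
```

View pics/w5c.png

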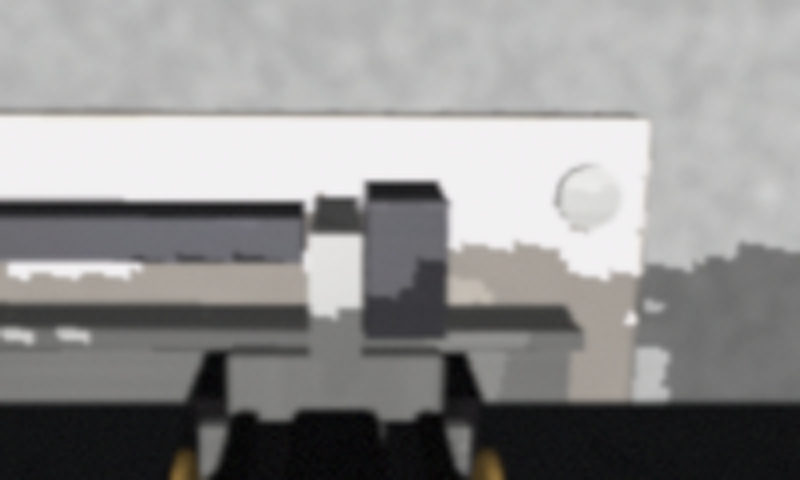

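Call:
arm_command(deltas=[0,0,0.0005,0,0,0,-0.0006,0,0.0005,0,0,0,-0.0012,0,0.0005,0,0,0,-0.0018,0,0.0005,0,0,0,-0.0018,0,0.0005,0,0,0])

```text
time: 12.78
ee_pos: [0.5231, 0.0506, 0.0676]
eef_rot: [-0.544, 0.452, -0.451, 0.545]
ft_force: [-3.8, 8.8, 2.9]
width: 0.0136
```

Call:
arm_command(deltas=[-0.0005,0,0,0,0,0,-0.001,0,0,0,0,0,-0.001,0,0,0,0,0])

```text
time: 13.15
ee_pos: [0.5231, 0.0508, 0.0676]
eef_rot: [-0.544, 0.452, -0.451, 0.544]
ft_force: [-3.7, 4.6, 2.5]
width: 0.0136
```

Call:
arm_command(deltas=[-0.0005,0,0,0,0,0,-0.001,0,0,0,0,0,-0.001,0,0,0,0,0])

```text
time: 13.52
ee_pos: [0.5231, 0.0508, 0.0676]
eef_rot: [0.544, -0.452, 0.451, -0.544]
ft_force: [-4.1, 4.1, 4.2]
width: 0.014
```

Call:
arm_command(deltas=[-0.0005,0,-0.0005,0,0,0,-0.001,0,-0.0005,0,0,0,-0.001,0,-0.0005,0,0,0])

```text
time: 13.9
ee_pos: [0.523, 0.0509, 0.0676]
eef_rot: [-0.544, 0.452, -0.452, 0.544]
ft_force: [-0.0, 1.1, 1.9]
width: 0.0138
```

Call:
arm_command(deltas=[0,0,0,0,0,0,0,0,0,0,0,0,0,0,0,0,0,0,0,-0.015,0,0,0,0,0,-0.035,0,0,0,0,0,-0.055,0,0,0,0,0,-0.08,0,0,0,0,0,-0.11,-0.015,0,0,0], hand=0.45)

```text
time: 14.9
ee_pos: [0.5081, 0.0488, 0.1792]
eef_rot: [-0.544, 0.452, -0.452, 0.544]
ft_force: [0.8, 0.8, -0.2]
width: 0.0393
```

```bash
python3 look.py w6;
```

```text
14.9 [0.5081 0.0488 0.1792] [[0.184, 0.001, 0.983], [-0.983, 0.0, 0.184], [-0.0, -1.0, 0.001]] [ 0.82  0.78 -0.16] 0.03930922627692742
```

View pics/w6.png

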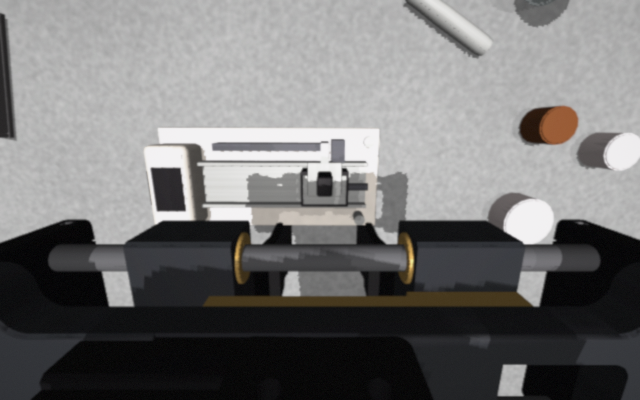

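```bash
python3 - <<'E'
from h import *
p=r.camera('side');
for n,uv in [('g1',(404,327)),('g2',(385,230))]: print(n,ray(p,uv,0))
q=r.camera('scene')
for n,uv in [('g1',(203,205)),('g2',(288,257))]: print(n,ray(q,uv,0))
d=np.load('pics/w6.npz')
class P(dict):pass
for n,(u,v) in [('big',(529,215)),('cap1 top',(627,150)),('brown',(560,122))]:
    dr=d['T'][:3,:3]@np.linalg.solve(d['K'],[u,v,1]);o=d['T'][:3,3];print(n,o+dr*(.034-o[2])/dr[2])
E
```

```text
g1 [ 0.71657635 -0.37597371  0.        ]
g2 [ 0.76037004 -0.13682644  0.        ]
g1 [ 0.71857366 -0.37306509  0.        ]
g2 [ 0.75925329 -0.13000473  0.        ]
big [ 0.52131848 -0.18424599  0.034     ]
cap1 top [ 0.60953956 -0.2607518   0.034     ]
brown [ 0.6236211  -0.17948553  0.034     ]
```

Call:
arm_command(deltas=[0.035,0,0.005,0,-10,0,0.07,0,0.01,0,-20,0,0.105,0,0.015,0,-30,0,0.14,0,0.02,0,-40,0,0.18,0,0.025,0,-50,0,0.22,0,0.03,0,-60,0,0.27,0,0.04,0,-70,0,0.321,0,0.042,0,-80,0], hand=0.75)

```text
time: 16.05
ee_pos: [0.609, -0.26, 0.1769]
eef_rot: [-0.707, -0.006, 0.006, 0.707]
ft_force: [0.4, 0.0, -0.9]
width: 0.0655
```

Call:
arm_command(deltas=[0,0.01,0,0,-10,0,0,0.03,0,0,-10,0])

```text
time: 16.3
ee_pos: [0.6086, -0.2595, 0.1468]
eef_rot: [-0.704, -0.065, 0.064, 0.704]
ft_force: [-0.1, 1.1, 1.2]
width: 0.065
```

```bash
python3 look.py w7;
```

```text
16.3 [ 0.6086 -0.2595  0.1468] [[0.983, 0.001, -0.182], [0.182, 0.0, 0.983], [0.001, -1.0, 0.0]] [-0.11  1.1   1.18] 0.06501067468274743
```

View pics/w7.png

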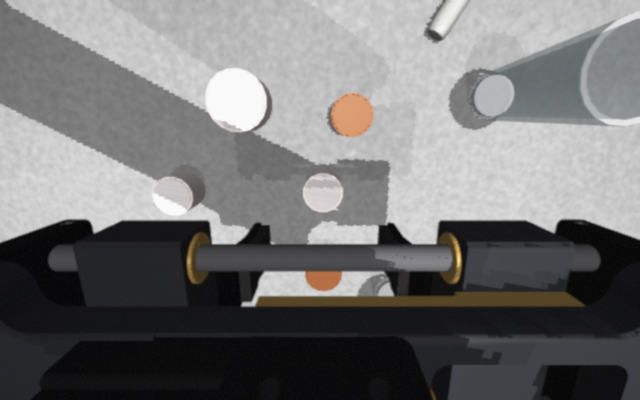

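```bash
python3 - <<'E'
from h import *
d=np.load('pics/w7.npz');im=cv2.imread('pics/w7.png')
for n,(u,v) in [('big',(236,100)),('cap1',(323,192)),('capA top',(172,196))]:
    dr=d['T'][:3,:3]@np.linalg.solve(d['K'],[u,v,1]);o=d['T'][:3,3];w=o+dr*(.034-o[2])/dr[2];print(n,w)
cv2.imwrite('pics/w7c.png',cv2.resize(im[150:230,130:370],(720,240),interpolation=cv2.INTER_CUBIC))
E
```

```text
big [ 0.51370458 -0.18529853  0.034     ]
cap1 [ 0.60767418 -0.25567637  0.034     ]
capA top [ 0.46097595 -0.28706951  0.034     ]
```

View pics/w7c.png

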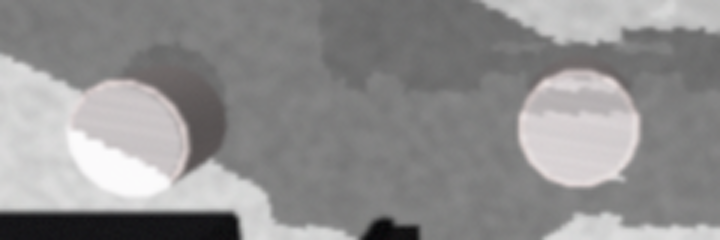

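Call:
arm_command(deltas=[0,0.03,0.002,0,0,0,0,0.065,0.002,0,0,0,0,0.1,0.002,0,0,0,0,0.12,0.002,0,0,0,0,0.129,0.002,0,0,0,0,0.129,0.002,0,0,0])

```text
time: 17.1
ee_pos: [0.6081, -0.257, 0.0187]
eef_rot: [-0.704, -0.065, 0.065, 0.704]
ft_force: [-0.1, -0.1, 0.7]
width: 0.065
```

Call:
arm_command(deltas=[0,0,0,0,0,0,0,0,0,0,0,0,0,0,0,0,0,0,0,0,0,0,0,0], hand=0, grip_force=15)

```text
time: 17.6
ee_pos: [0.6081, -0.2573, 0.019]
eef_rot: [0.704, 0.065, -0.065, -0.704]
ft_force: [-0.9, -0.3, 2.4]
width: 0.0391
```

```bash
python3 - <<'E'
from h import *
for n,b in [('w6',(140,230,200,320)),('w3',(170,230,160,300)),('w1',(60,180,300,420))]:
    im=cv2.imread('pics/%s.png'%n); cv2.imwrite('pics/%sd.png'%n,cv2.resize(im[b[0]:b[1],b[2]:b[3]],None,fx=6,fy=6,interpolation=cv2.INTER_CUBIC))
E
```

```text
(no output)
```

View pics/w6d.png

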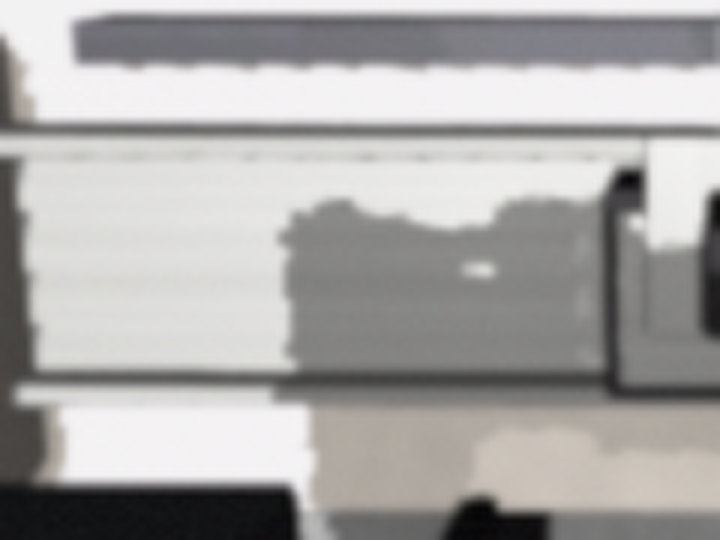

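View pics/w1d.png

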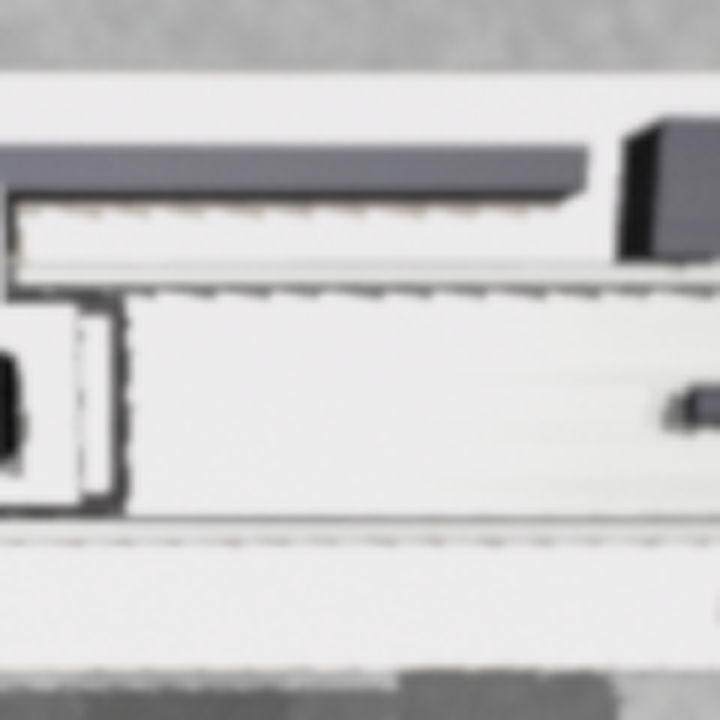

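```bash
python3 - <<'E'
from h import *
O=np.array([.5024,.0963])
for n,L in [('w6',[(250,162.7),(250,166.2),(250,204.7),(250,207.2),(260,143.3),(260,150.3)]),('w1',[(360,104.5),(360,107.6),(360,146.6),(360,150.2),(360,84.3),(360,92)])]:
    d=np.load('pics/%s.npz'%n)
    for k,(u,v) in enumerate(L):
        z=.032 if k<4 else .034
        dr=d['T'][:3,:3]@np.linalg.solve(d['K'],[u,v,1]);o=d['T'][:3,3];w=o+dr*(z-o[2])/dr[2]
        t=np.radians(-79.25);e=w[:2]-O;print(n,np.round(1e3*(np.cos(t)*e[0]+np.sin(t)*e[1]),1),np.round(1e3*(-np.sin(t)*e[0]+np.cos(t)*e[1]),1),[25.5,21.5,-21.5,-25.5,46,38][k])
E
```

```text
w6 -32.5 25.7 25.5
w6 -32.8 21.9 21.5
w6 -35.6 -21.6 -21.5
w6 -35.8 -24.5 -25.5
w6 -20.0 46.5 46
w6 -20.5 39.2 38
w1 3.7 24.8 25.5
w1 3.8 21.5 21.5
w1 4.8 -21.4 -21.5
w1 4.9 -25.5 -25.5
w1 3.0 45.5 46
w1 3.2 37.6 38
```

Call:
arm_command(deltas=[0,-0.02,0,0,0,0,0,-0.06,0,0,0,0,0,-0.1,0.015,0,0,0,-0.005,-0.13,0.05,0,0,0,-0.01,-0.14,0.1,0,0,0,-0.015,-0.14,0.15,0,0,0,-0.02,-0.14,0.2,0,0,0,-0.025,-0.14,0.25,0,0,0])

```text
time: 18.6
ee_pos: [0.537, -0.0145, 0.1602]
eef_rot: [0.704, 0.066, -0.065, -0.704]
ft_force: [0.9, -0.2, -0.5]
width: 0.0389
```

Call:
arm_command(deltas=[-0.005,0,0.05,0,0,0,-0.01,0,0.1,0,0,0,-0.014,0,0.145,0,0,0,-0.015,0,0.175,0,0,0,-0.0148,0,0.1828,0,0,0,-0.0148,0.04,0.1828,0,0,0,-0.0148,0.075,0.1828,0,0,0,-0.0148,0.075,0.1828,0,0,0])

```text
time: 19.6
ee_pos: [0.488, 0.1592, 0.0821]
eef_rot: [0.705, 0.063, -0.066, -0.704]
ft_force: [0.4, -0.5, -0.5]
width: 0.0391
```

```bash
python3 look.py w8;python3 - <<'E'
from h import *
for n,b in [('side',(100,200,210,320)),('scene',(150,240,390,510))]:
    p=r.camera(n);save(p,n+'8'); cv2.imwrite('pics/%s8c.png'%n,cv2.resize(p['image'][b[0]:b[1],b[2]:b[3],::-1],None,fx=6,fy=6,interpolation=cv2.INTER_CUBIC))
E
```

```text
19.6 [0.488  0.1592 0.0821] [[0.983, -0.004, -0.183], [0.183, -0.002, 0.983], [-0.004, -1.0, -0.001]] [ 0.37 -0.5  -0.47] 0.03910822304900847
```

View pics/side8c.png

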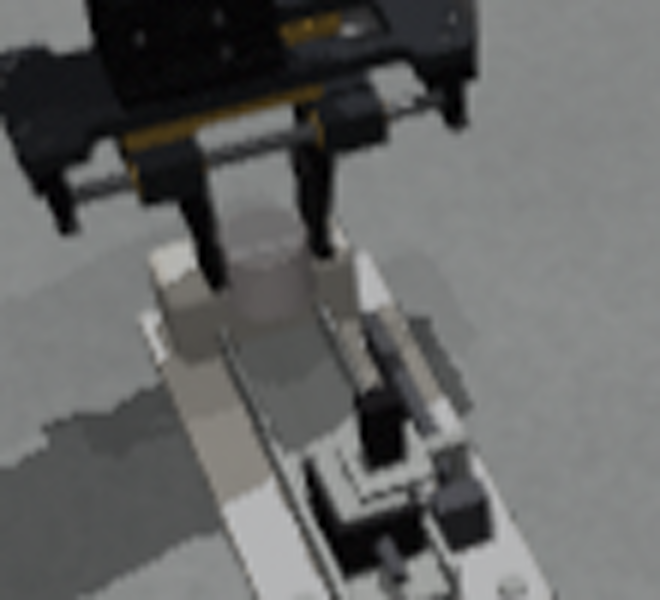

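View pics/scene8c.png

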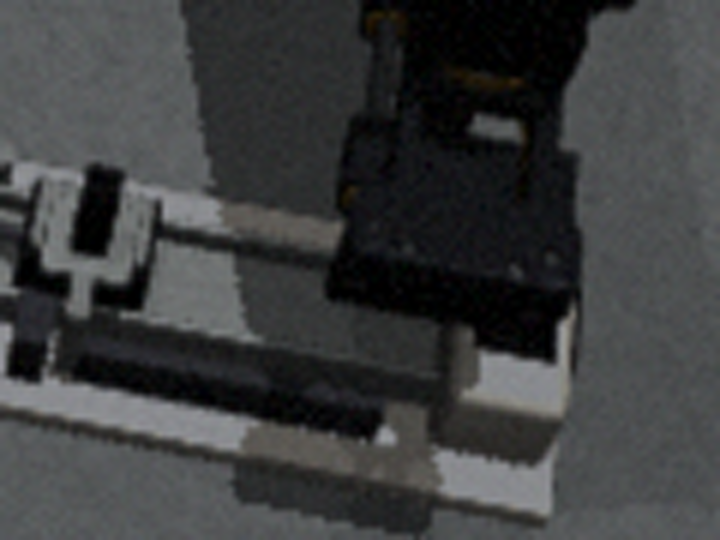

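View pics/w8.png

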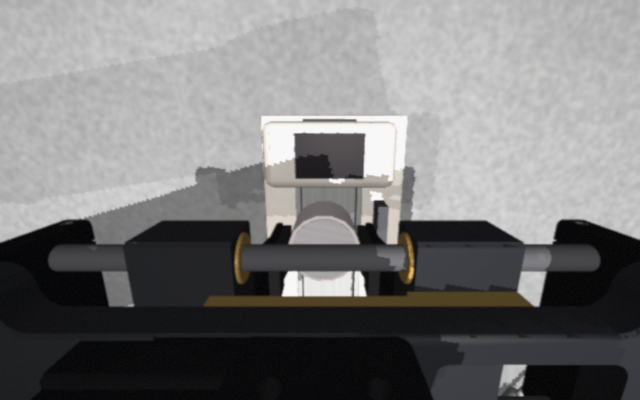

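Call:
arm_command(deltas=[0,0.012,0,0,0,0,0,0.012,0,0,0,0])

```text
time: 20.0
ee_pos: [0.4889, 0.1607, 0.0712]
eef_rot: [0.704, 0.065, -0.066, -0.704]
ft_force: [0.1, -1.1, 0.7]
width: 0.0393
```

```bash
python3 look.py w9;python3 -c "
import cv2
im=cv2.imread('pics/w9.png')[170:310,240:410];cv2.imwrite('pics/w9c.png',cv2.resize(im,None,fx=4.5,fy=4.2,interpolation=cv2.INTER_CUBIC))"
```

```text
20.0 [0.4889 0.1607 0.0712] [[0.983, -0.001, -0.184], [0.184, -0.0, 0.983], [-0.001, -1.0, -0.0]] [ 0.12 -1.1   0.68] 0.039327257251166384
```

View pics/w9c.png

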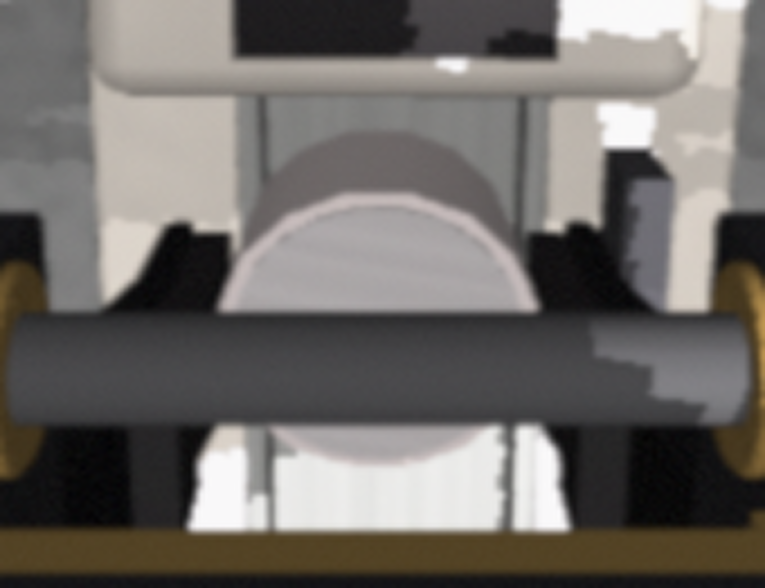

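Call:
arm_command(deltas=[0.0017,0.008,0,0,0,0,0.0017,0.013,0,0,0,0,0.0017,0.013,0,0,0,0])

```text
time: 20.42
ee_pos: [0.4905, 0.1611, 0.058]
eef_rot: [0.704, 0.065, -0.066, -0.704]
ft_force: [1.0, 0.5, 0.3]
width: 0.0393
```

```bash
python3 look.py w10;python3 -c "
import cv2
im=cv2.imread('pics/w10.png')[170:310,240:410];cv2.imwrite('pics/w10c.png',cv2.resize(im,None,fx=4.5,fy=4.2,interpolation=cv2.INTER_CUBIC))"
```

```text
20.425 [0.4905 0.1611 0.058 ] [[0.983, -0.001, -0.184], [0.184, -0.0, 0.983], [-0.001, -1.0, -0.0]] [1.04 0.51 0.27] 0.03930235520976701
```

View pics/w10c.png

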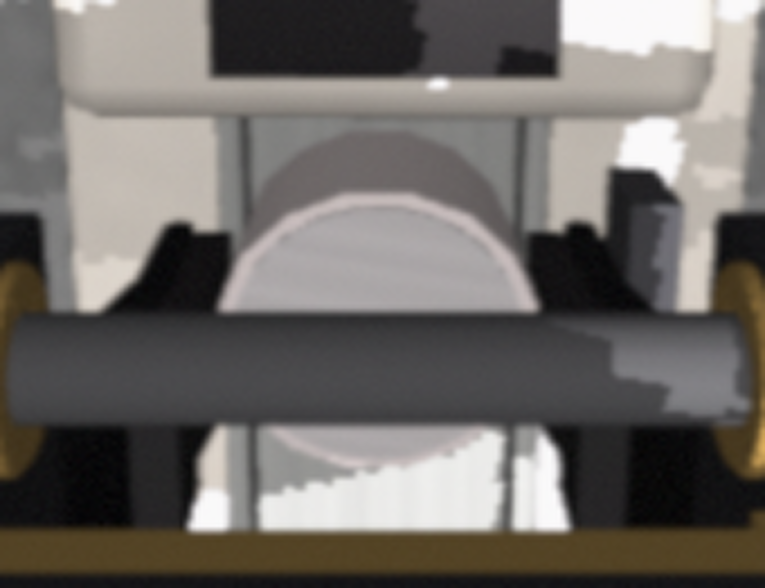

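Call:
arm_command(deltas=[0.0003,0.003,0,0,0,0,0.0003,0.006,0,0,0,0,0.0003,0.009,0,0,0,0,0.0003,0.011,0,0,0,0])

```text
time: 20.98
ee_pos: [0.4911, 0.1613, 0.0473]
eef_rot: [0.704, 0.065, -0.065, -0.704]
ft_force: [0.1, 0.2, -0.7]
width: 0.0389
```

Call:
arm_command(deltas=[0,0.003,0,0,0,0,0,0.006,0,0,0,0,0,0.0075,0,0,0,0,0,0.008,0,0,0,0,0,0.008,0,0,0,0])

```text
time: 21.6
ee_pos: [0.4912, 0.1613, 0.0396]
eef_rot: [-0.704, -0.065, 0.065, 0.704]
ft_force: [0.1, -0.6, -0.6]
width: 0.0393
```

Call:
arm_command(deltas=[0,0.0006,0,0,0,0,0,0.001,0,0,0,0])

```text
time: 21.85
ee_pos: [0.4913, 0.1613, 0.0389]
eef_rot: [0.704, 0.065, -0.065, -0.704]
ft_force: [-2.0, -1.3, 6.9]
width: 0.0391
```

Call:
arm_command(deltas=[0,0,0,0,0,0,0,0,0,0,0,0,0,0,0,0,0,0,0,-0.02,0,0,0,0,0,-0.05,0,0,0,0,0,-0.08,0,0,0,0], hand=0.7)

```text
time: 22.6
ee_pos: [0.491, 0.1612, 0.1193]
eef_rot: [0.704, 0.065, -0.065, -0.704]
ft_force: [0.6, 1.0, -1.0]
width: 0.061
```

```bash
python3 look.py w11
```

```text
22.6 [0.491  0.1612 0.1193] [[0.983, -0.0, -0.184], [0.184, -0.0, 0.983], [-0.0, -1.0, -0.0]] [ 0.59  0.99 -0.98] 0.060990264247130145
```

View pics/w11.png

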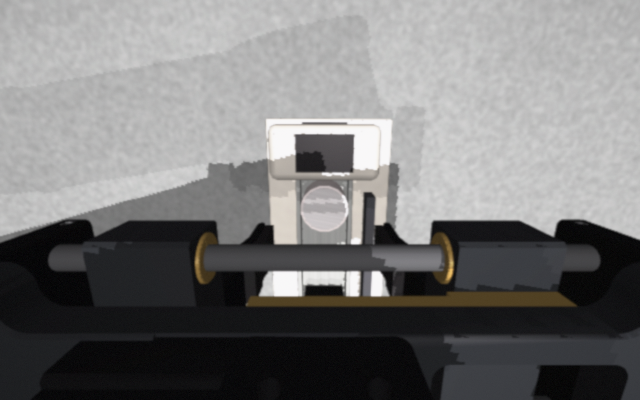

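Call:
arm_command(deltas=[-0.005,-0.02,-0.02,0,0,0,-0.015,-0.03,-0.06,0,0,0,-0.027,-0.03,-0.11,0,0,0,-0.04,-0.03,-0.16,0,0,0,-0.053,-0.03,-0.21,0,0,0,-0.066,-0.03,-0.26,0,0,0,-0.08,-0.03,-0.31,0,0,0,-0.092,-0.03,-0.36,0,0,0])

```text
time: 23.65
ee_pos: [0.4666, -0.2112, 0.1486]
eef_rot: [0.704, 0.066, -0.065, -0.704]
ft_force: [1.2, 0.0, 0.7]
width: 0.0607
```

Call:
arm_command(deltas=[-0.01,0,-0.04,0,0,0,-0.019,0,-0.07,0,0,0,-0.019,0.01,-0.075,0,0,0,-0.019,0.03,-0.075,0,0,0])

```text
time: 24.15
ee_pos: [0.4626, -0.2867, 0.1182]
eef_rot: [0.704, 0.066, -0.065, -0.704]
ft_force: [0.7, 0.8, -0.4]
width: 0.0608
```

```bash
python3 look.py w12
```

```text
24.15 [ 0.4626 -0.2867  0.1182] [[0.983, 0.001, -0.184], [0.184, -0.0, 0.983], [0.001, -1.0, -0.0]] [ 0.74  0.8  -0.41] 0.06077861110718862
```

View pics/w12.png

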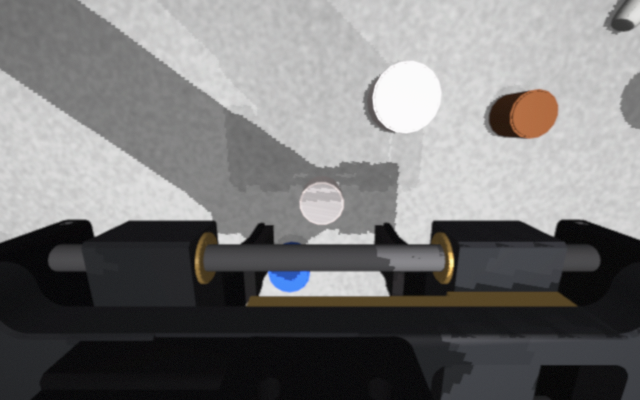

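```bash
python3 - <<'E'
from h import *
d=np.load('pics/w12.npz')
dr=d['T'][:3,:3]@np.linalg.solve(d['K'],[321.5,203,1]);o=d['T'][:3,3];print(o+dr*(.034-o[2])/dr[2])
E
```

```text
[ 0.46112942 -0.28664097  0.034     ]
```

Call:
arm_command(deltas=[0,0.03,0.001,0,0,0,0,0.06,0.001,0,0,0,0,0.085,0.001,0,0,0,0,0.1,0.001,0,0,0,0,0.1,0.001,0,0,0])

```text
time: 24.82
ee_pos: [0.4615, -0.2849, 0.0178]
eef_rot: [-0.704, -0.065, 0.066, 0.704]
ft_force: [-0.1, -0.3, 0.8]
width: 0.0608
```

Call:
arm_command(deltas=[0,0,0,0,0,0,0,0,0,0,0,0,0,0,0,0,0,0], hand=0, grip_force=15)

```text
time: 25.2
ee_pos: [0.4623, -0.2859, 0.0192]
eef_rot: [0.704, 0.066, -0.065, -0.704]
ft_force: [0.5, -0.1, 2.9]
width: 0.0393
```

Call:
arm_command(deltas=[0,-0.02,0,0,0,0,0,-0.06,0,0,0,0,0.005,-0.1,0.01,0,0,0,0.02,-0.13,0.05,0,0,0,0.035,-0.14,0.09,0,0,0,0.05,-0.14,0.135,0,0,0,0.065,-0.14,0.18,0,0,0,0.08,-0.14,0.225,0,0,0])

```text
time: 26.2
ee_pos: [0.4992, -0.0484, 0.159]
eef_rot: [0.704, 0.066, -0.065, -0.704]
ft_force: [0.5, 0.3, -0.4]
width: 0.0392
```

Call:
arm_command(deltas=[0.01,0,0.045,0,0,0,0.02,0,0.09,0,0,0,0.029,0,0.13,0,0,0,0.031,0,0.155,0,0,0,0.0307,0.02,0.1583,0,0,0,0.0307,0.06,0.1583,0,0,0,0.0307,0.085,0.1583,0,0,0,0.0307,0.085,0.1583,0,0,0])

```text
time: 27.2
ee_pos: [0.4989, 0.111, 0.0722]
eef_rot: [0.704, 0.064, -0.066, -0.704]
ft_force: [0.1, 0.4, 0.6]
width: 0.0396
```

Call:
arm_command(deltas=[0,0,0,0,0,0])

```text
time: 27.32
ee_pos: [0.5009, 0.1116, 0.0748]
eef_rot: [-0.704, -0.066, 0.065, 0.704]
ft_force: [0.0, -0.2, 0.1]
width: 0.0392
```

Call:
arm_command(deltas=[-0.0003,0.01,0,0,0,0,-0.0003,0.016,0,0,0,0,-0.0003,0.016,0,0,0,0])

```text
time: 27.7
ee_pos: [0.4995, 0.1112, 0.0571]
eef_rot: [0.704, 0.065, -0.066, -0.704]
ft_force: [0.6, -1.4, -0.5]
width: 0.0392
```

```bash
python3 look.py w13;python3 -c "
import cv2
im=cv2.imread('pics/w13.png')[170:310,240:410];cv2.imwrite('pics/w13c.png',cv2.resize(im,None,fx=4.5,fy=4.2,interpolation=cv2.INTER_CUBIC))"
```

```text
27.7 [0.4995 0.1112 0.0571] [[0.983, -0.001, -0.184], [0.184, -0.0, 0.983], [-0.001, -1.0, -0.0]] [ 0.57 -1.41 -0.46] 0.03922728170326938
```

View pics/w13c.png

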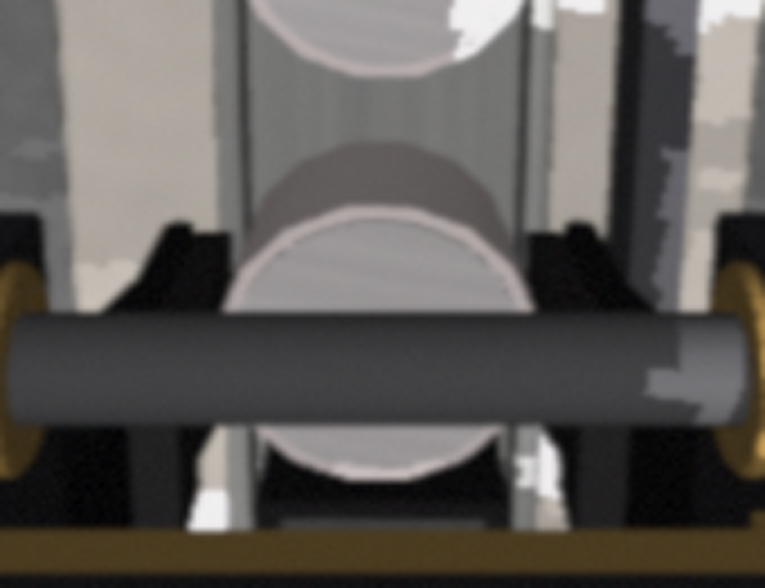

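Call:
arm_command(deltas=[0.0007,0.003,0,0,0,0,0.0007,0.006,0,0,0,0,0.0007,0.009,0,0,0,0,0.0007,0.01,0,0,0,0])

```text
time: 28.25
ee_pos: [0.5004, 0.1114, 0.0473]
eef_rot: [0.704, 0.065, -0.065, -0.704]
ft_force: [-0.5, -0.4, -0.3]
width: 0.0397
```

Call:
arm_command(deltas=[0,0.003,0,0,0,0,0,0.006,0,0,0,0,0,0.0075,0,0,0,0,0,0.0083,0,0,0,0,0,0.0083,0,0,0,0])

```text
time: 28.88
ee_pos: [0.5006, 0.1115, 0.0393]
eef_rot: [-0.704, -0.065, 0.065, 0.704]
ft_force: [0.2, 0.4, -0.7]
width: 0.0395
```

Call:
arm_command(deltas=[0,0.0005,0,0,0,0,0,0.0007,0,0,0,0])

```text
time: 29.12
ee_pos: [0.5007, 0.1115, 0.0392]
eef_rot: [0.704, 0.065, -0.065, -0.704]
ft_force: [-3.7, -0.8, 10.0]
width: 0.0391
```

Call:
arm_command(deltas=[0,0,0,0,0,0,0,0,0,0,0,0,0,0,0,0,0,0,0,-0.02,0,0,0,0,0,-0.05,0,0,0,0,0,-0.09,0,0,0,0,-0.05,-0.12,0.02,0,0,0,-0.05,-0.12,0.02,0,0,0], hand=0.7)

```text
time: 30.12
ee_pos: [0.4468, 0.1232, 0.1611]
eef_rot: [-0.704, -0.068, 0.065, 0.704]
ft_force: [0.1, 0.2, 0.1]
width: 0.061
```

Call:
arm_command(deltas=[0,0,0,0,10,0,-0.005,-0.01,0,0,20,0,-0.01,-0.02,0,0,30,0,-0.01,-0.02,0,0,40,0,-0.01,-0.02,0,0,50,0,-0.01,-0.02,-0.01,0,60,0,-0.01,-0.02,-0.02,0,70,0,-0.01,-0.02,-0.03,0,80,0], hand=0.45)

```text
time: 31.12
ee_pos: [0.4437, 0.09, 0.1779]
eef_rot: [0.58, -0.404, 0.404, -0.58]
ft_force: [0.5, 0.5, -0.2]
width: 0.0392
```

Call:
arm_command(deltas=[0,0,0,0,9.7,0,0,0,0,0,9.7,0])

```text
time: 31.38
ee_pos: [0.4435, 0.0903, 0.178]
eef_rot: [0.546, -0.45, 0.45, -0.545]
ft_force: [-0.7, -0.6, -0.6]
width: 0.0393
```

```bash
python3 look.py w14;python3 -c "
import cv2
im=cv2.imread('pics/w14.png')[60:230,190:450];cv2.imwrite('pics/w14c.png',cv2.resize(im,None,fx=3,fy=3,interpolation=cv2.INTER_CUBIC))"
```

```text
31.375 [0.4435 0.0903 0.178 ] [[0.19, -0.001, 0.982], [-0.982, -0.0, 0.19], [0.0, -1.0, -0.001]] [-0.69 -0.57 -0.59] 0.03927307006442495
```

View pics/w14c.png

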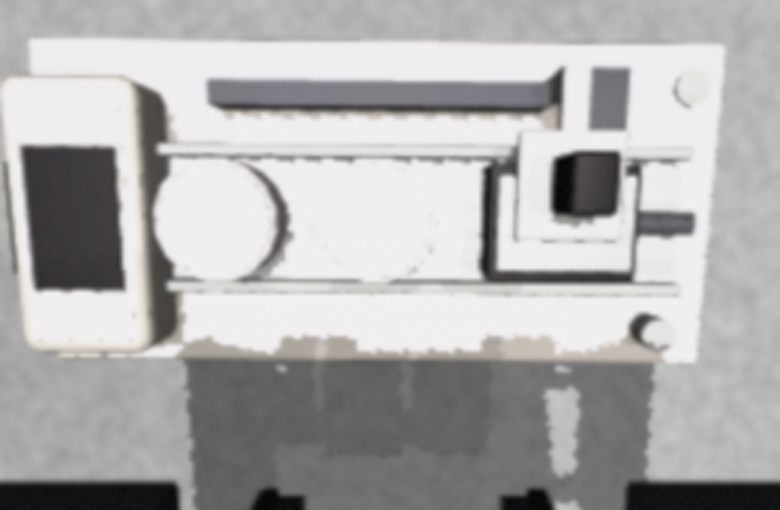

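Call:
arm_command(deltas=[0.015,0.01,0.02,0,0,0,0.035,0.02,0.045,0,0,0,0.0535,0.03,0.065,0,0,0,0.0538,0.04,0.0706,0,0,0,0.0538,0.06,0.0706,0,0,0,0.0538,0.085,0.0706,0,0,0,0.0538,0.105,0.0706,0,0,0,0.0538,0.11,0.0706,0,0,0])

```text
time: 32.42
ee_pos: [0.5217, 0.0517, 0.0673]
eef_rot: [0.546, -0.45, 0.449, -0.545]
ft_force: [-0.2, -1.4, 0.4]
width: 0.0392
```

Call:
arm_command(deltas=[0,0,0,0,0,0])

```text
time: 32.55
ee_pos: [0.5228, 0.0515, 0.0687]
eef_rot: [-0.546, 0.45, -0.45, 0.546]
ft_force: [0.8, 0.0, 0.0]
width: 0.0395
```

Call:
arm_command(deltas=[0.0006,0,0,0,0,0,0.0006,0,0,0,0,0,0.0006,0,0,0,0,0,0.0006,0,0,0,0,0], hand=0, grip_force=30)

```text
time: 33.05
ee_pos: [0.5231, 0.0509, 0.0689]
eef_rot: [-0.545, 0.45, -0.45, 0.545]
ft_force: [-0.3, 2.8, 2.4]
width: 0.0139
```

Call:
arm_command(deltas=[0.0008,0,0,0,0,0,0.0015,0,0,0,0,0,0.0022,0,0,0,0,0,0.0022,0,0,0,0,0])

```text
time: 33.55
ee_pos: [0.5233, 0.0503, 0.0689]
eef_rot: [-0.545, 0.45, -0.449, 0.546]
ft_force: [-3.3, 7.4, 4.5]
width: 0.0137
```

Call:
arm_command(deltas=[0.0005,0,0,0,0,0,0.001,0,0,0,0,0,0.001,0,0,0,0,0])

```text
time: 33.92
ee_pos: [0.5235, 0.0495, 0.0689]
eef_rot: [-0.545, 0.45, -0.449, 0.546]
ft_force: [-3.0, 7.6, 4.3]
width: 0.0137
```

Call:
arm_command(deltas=[0,0,-0.003,0,0,0,0,0,-0.006,0,0,0,0,0,-0.009,0,0,0,0,0,-0.012,0,0,0,0,0,-0.0125,0,0,0,0,0,-0.0125,0,0,0])

```text
time: 34.67
ee_pos: [0.5115, 0.0471, 0.0689]
eef_rot: [-0.545, 0.45, -0.45, 0.546]
ft_force: [-1.4, 7.1, 3.8]
width: 0.0137
```

```bash
python3 look.py w15; python3 -c "
import cv2
im=cv2.imread('pics/w15.png')[120:240,240:440];cv2.imwrite('pics/w15c.png',cv2.resize(im,(800,480),interpolation=cv2.INTER_CUBIC))"
```

```text
34.675 [0.5115 0.0471 0.0689] [[0.191, 0.001, 0.982], [-0.982, 0.002, 0.191], [-0.002, -1.0, 0.001]] [-1.42  7.14  3.76] 0.013737540080504238
```

View pics/w15c.png

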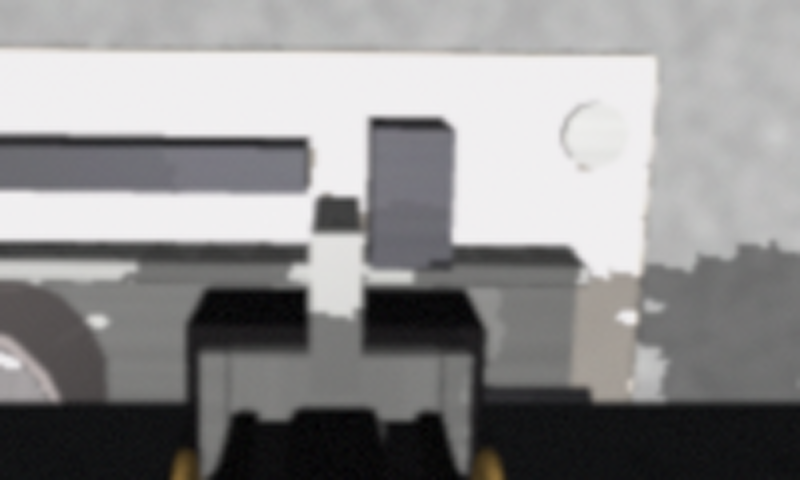

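Call:
arm_command(deltas=[-0.002,0,0,0,0,0,-0.005,0,0,0,0,0,-0.008,0,0,0,0,0,-0.011,0,0,0,0,0,-0.014,0,0,0,0,0,-0.017,0,0,0,0,0,-0.019,0,0,0,0,0,-0.02,0,0,0,0,0])

```text
time: 35.72
ee_pos: [0.5078, 0.0665, 0.0689]
eef_rot: [-0.545, 0.45, -0.45, 0.546]
ft_force: [-0.4, 6.3, 1.6]
width: 0.0141
```

Call:
arm_command(deltas=[-0.002,0,0,0,0,0,-0.004,0,0,0,0,0,-0.006,0,0,0,0,0,-0.008,0,0,0,0,0,-0.009,0,0,0,0,0,-0.01,0,0,0,0,0,-0.01,0,0,0,0,0])

```text
time: 36.6
ee_pos: [0.506, 0.0763, 0.0689]
eef_rot: [-0.545, 0.45, -0.45, 0.546]
ft_force: [-0.4, 7.4, 1.5]
width: 0.0137
```

```bash
python3 look.py w16
```

```text
36.6 [0.506  0.0763 0.0689] [[0.19, 0.001, 0.982], [-0.982, 0.002, 0.19], [-0.002, -1.0, 0.001]] [-0.36  7.35  1.47] 0.013691206517788589
```

View pics/w16.png

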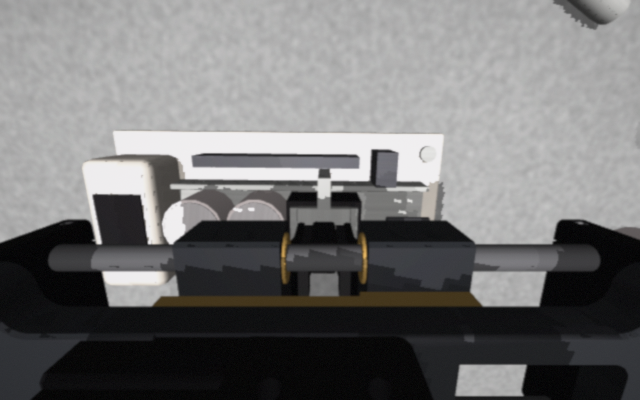

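Call:
arm_command(deltas=[-0.0007,0,0,0,0,0,-0.0014,0,0,0,0,0,-0.002,0,0,0,0,0,-0.0025,0,0,0,0,0])

```text
time: 37.15
ee_pos: [0.5056, 0.0785, 0.0689]
eef_rot: [-0.545, 0.45, -0.45, 0.546]
ft_force: [-0.5, 6.5, 1.7]
width: 0.0138
```

Call:
arm_command(deltas=[-0.0005,0,0,0,0,0,-0.001,0,0,0,0,0,-0.001,0,0,0,0,0])

```text
time: 37.52
ee_pos: [0.5054, 0.0795, 0.0689]
eef_rot: [-0.545, 0.45, -0.45, 0.546]
ft_force: [0.2, 6.6, 3.2]
width: 0.014
```

Call:
arm_command(deltas=[-0.0005,0,0,0,0,0,-0.001,0,0,0,0,0,-0.001,0,0,0,0,0])

```text
time: 37.9
ee_pos: [0.5052, 0.0805, 0.0689]
eef_rot: [-0.545, 0.45, -0.45, 0.546]
ft_force: [-0.4, 6.1, 1.6]
width: 0.0136
```

Call:
arm_command(deltas=[-0.0005,0,0,0,0,0,-0.001,0,0,0,0,0,-0.001,0,0,0,0,0])

```text
time: 38.28
ee_pos: [0.5049, 0.0815, 0.0689]
eef_rot: [-0.545, 0.45, -0.45, 0.546]
ft_force: [-1.9, 6.9, 2.7]
width: 0.0135
```

Call:
arm_command(deltas=[-0.0004,0,0,0,0,0,-0.0008,0,0,0,0,0,-0.0008,0,0,0,0,0])

```text
time: 38.65
ee_pos: [0.5048, 0.0819, 0.0689]
eef_rot: [-0.545, 0.45, -0.45, 0.546]
ft_force: [-0.5, 5.8, 1.9]
width: 0.014
```

Call:
arm_command(deltas=[-0.0004,0,0,0,0,0,-0.0008,0,0,0,0,0,-0.0008,0,0,0,0,0])

```text
time: 39.02
ee_pos: [0.5047, 0.0819, 0.0689]
eef_rot: [-0.545, 0.45, -0.45, 0.546]
ft_force: [-0.4, 5.1, 5.0]
width: 0.0137
```

Call:
arm_command(deltas=[-0.0004,0,0,0,0,0,-0.0008,0,0,0,0,0,-0.0008,0,0,0,0,0])

```text
time: 39.4
ee_pos: [0.5046, 0.082, 0.0688]
eef_rot: [-0.545, 0.45, -0.451, 0.545]
ft_force: [0.8, 3.4, 5.8]
width: 0.0138
```

Call:
arm_command(deltas=[-0.0004,0,0,0,0,0,-0.0008,0,0,0,0,0,-0.0008,0,0,0,0,0])

```text
time: 39.78
ee_pos: [0.5046, 0.0821, 0.0689]
eef_rot: [0.545, -0.45, 0.451, -0.545]
ft_force: [1.0, 0.4, 6.3]
width: 0.014
```

```bash
python3 look.py w17; python3 -c "
import cv2
im=cv2.imread('pics/w17.png')[120:240,60:380];cv2.imwrite('pics/w17c.png',cv2.resize(im,(800,300),interpolation=cv2.INTER_CUBIC))"
```

```text
39.775 [0.5046 0.0821 0.0689] [[0.188, 0.001, 0.982], [-0.982, -0.001, 0.188], [0.001, -1.0, 0.001]] [0.97 0.42 6.29] 0.013959188315887031
```

View pics/w17c.png

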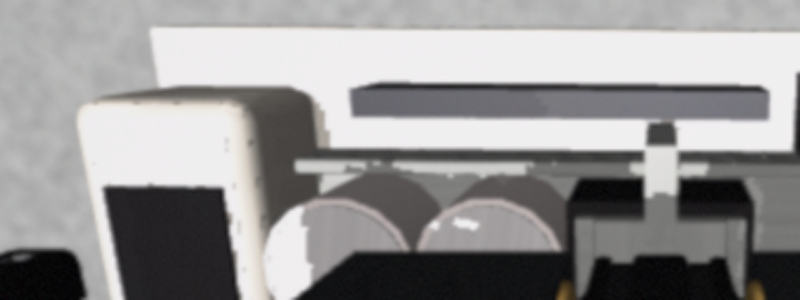

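Call:
arm_command(deltas=[0,0,0,0,0,0,0,0,0,0,0,0,0,0,0,0,0,0,0,-0.015,0,0,0,0,0,-0.04,0,0,0,0,0,-0.07,0,0,0,0,0,-0.11,-0.03,0,0,0,0,-0.11,-0.05,0,0,0], hand=0.45)

```text
time: 40.83
ee_pos: [0.4559, 0.0739, 0.1825]
eef_rot: [-0.544, 0.449, -0.452, 0.547]
ft_force: [0.2, 0.0, -0.3]
width: 0.0394
```

```bash
python3 look.py w18; python3 - <<'E'
from h import *
im=cv2.imread('pics/w18.png')[60:230,190:450];cv2.imwrite('pics/w18c.png',cv2.resize(im,None,fx=3,fy=3,interpolation=cv2.INTER_CUBIC))
p=r.camera('side');save(p,'side18')
E
```

```text
40.825 [0.4559 0.0739 0.1825] [[0.189, 0.006, 0.982], [-0.982, 0.001, 0.189], [0.0, -1.0, 0.006]] [ 0.21  0.02 -0.29] 0.03943048117464147
```

View pics/w18c.png

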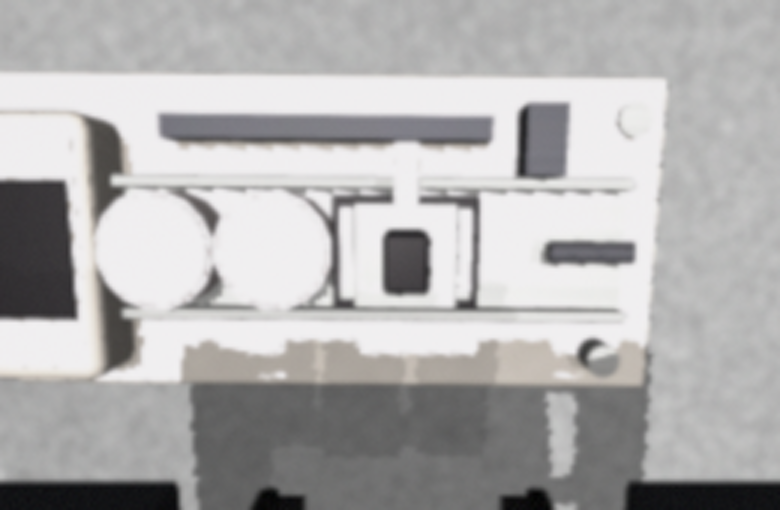

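View pics/side18.png

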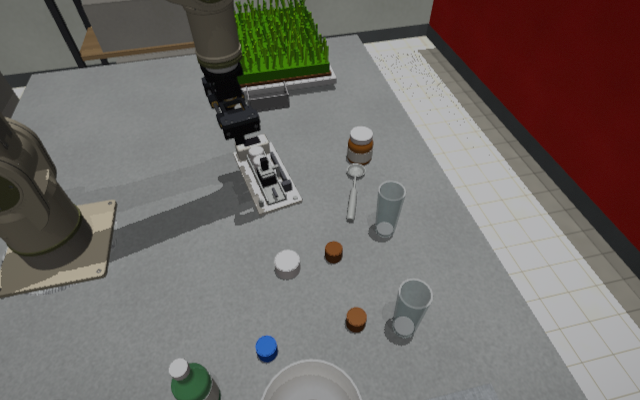

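The wrist crop shows both capsules upright. They touch each other, the outlet block (crop column ~97) and the follower (~337), and nothing else has moved. I'm handing the job in.

```bash
python3 -c "
from bench import r
print(r.close_job()); print(r.read_state()['time'])"
```

```text
the job is handed in; nothing more can be done
None
the job is handed in; nothing more can be done
```

Both small white capsules are upright in the track, with the follower pressing them against the outlet block. I handed the job in at about 41 s.

- **Pulling back and parking:** I pulled the follower back until I felt the stop at about 0.1165 m, with at most about 11 N at the wrist. I eased it off 1 mm, slid the post into the notch, let the load down onto the rail end and let go. A picture showed it stayed parked by itself.
- **Loading:** I set both capsules on the track floor without touching the walls, with at most about 10 N on the final touch.
- **Easing forward:** I pulled back 1.4 mm, slid the post out of the notch and brought the follower forward by hand. Contact came at about 0.079 m on my measure, against the 0.080 m given. I let go once the pull at the wrist had fallen to about 0.4 N.
- **Last checks:** The final pictures show the capsules touching the block, each other and the follower, and the gripper clear. The large capsule, glasses, jar, spoon and the brown and blue look-alikes stand where they were.
- **Disagreements:** My position estimates from the different views differed by 2–7 mm, so I corrected them against close wrist pictures and contact. While I eased the follower onto the capsules, an upward wrist force of about 6 N built up, and it was gone after letting go.

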